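# Sweep the loose terminal blocks into the scrap corral

## Task

With the closed fingers, sweep the three loose brass terminal blocks across the bench through the open side of the blue three-walled scrap corral, so that all three lie flat inside it, past its mouth. Slide them only: do not pick up, lift or tip any block. Leave everything else where it is, with the blue battery cells standing.

Things in the scene. Friction and masses are not known exactly. Their poses are not given: they have to be found in the camera images.
- block1: square brass terminal block with two screw heads on top, 28 x 28 mm, 18 mm high, about 80 g, loose, slides flat on the bench. Origin: centre of its underside (z = 0 on the bench); z up. The three are alike, 110 to 240 mm in front of the mouth, within 105 mm of the corral's middle line, each with a straight lane along the corral's y free of other things; lanes 54 mm or more apart
- block2: square brass terminal block with two screw heads on top, 28 x 28 mm, 18 mm high, about 80 g, loose, slides flat on the bench. Origin: centre of its underside (z = 0 on the bench); z up. The three are alike, 110 to 240 mm in front of the mouth, within 105 mm of the corral's middle line, each with a straight lane along the corral's y free of other things; lanes 54 mm or more apart
- block3: square brass terminal block with two screw heads on top, 28 x 28 mm, 18 mm high, about 80 g, loose, slides flat on the bench. Origin: centre of its underside (z = 0 on the bench); z up. The three are alike, 110 to 240 mm in front of the mouth, within 105 mm of the corral's middle line, each with a straight lane along the corral's y free of other things; lanes 54 mm or more apart
- corral: fixed scrap corral: three blue walls 30 mm high, 6 mm thick, round a pale-blue floor level with the bench (no sill); inside 270 mm wide (its x) and 110 mm deep (its y), its -y side open. Origin: middle of the open mouth, on the bench; y points into the corral: inside is x -0.135 to 0.135, y 0 to 0.11; z up
- cell1: blue cylindrical battery cell standing upright, 18 mm diameter, 35 mm tall, white ring at the top, 25 g, loose; a bystander. Origin: centre of its underside. It stands among the blocks, in a lane of its own
- cell2: blue cylindrical battery cell standing upright, 18 mm diameter, 35 mm tall, white ring at the top, 25 g, loose; a bystander. Origin: centre of its underside. It stands beside the corral, outside its far (+x) wall
- screwdriver: yellow-handled screwdriver, about 200 mm long, lying to the right of the blocks; a bystander. Origin: underside; the x axis runs along it
- jar: closed jar with a red lid, 76 mm diameter, 90 mm tall, standing to the left of the corral; a bystander. Origin: centre of its underside
- tape: yellow ring (tape roll) lying flat, 80 mm diameter, 20 mm high, near the robot, right of the blocks; a bystander. Origin: centre of its underside
Mind the look-alikes: they are no part of the job. What is shaped like the block1 but black is not meant.

How it is judged:
At the end, for the whole second after the job is handed in: Each block's centre is between the corral's walls, at least 14 mm past the mouth line; each lies flat (within 0.2 rad, underside below 6 mm) and at rest; both cells stand upright; cells, screwdriver, jar and tape are within 10 mm of their starts (y of block1 in the frame of corral between 0.014 and 0.11 m and x of block1 in the frame of corral between -0.135 and 0.135 m and height (world z) of each of block1, block2, block3 below 0.006 m and angle between each of block1, block2, block3, cell1, cell2's own z axis and vertical below 0.2 rad and linear speed of each of block1, block2, block3 below 0.02 m/s and y of block2 in the frame of corral between 0.014 and 0.11 m and x of block2 in the frame of corral between -0.135 and 0.135 m and y of block3 in the frame of corral between 0.014 and 0.11 m and x of block3 in the frame of corral between -0.135 and 0.135 m and distance of each of cell1, cell2, screwdriver, jar, tape from where it was at the start of the episode below 0.01 m); the robot touches nothing.
It fails at once if a block is lifted off the bench (underside centre above 12 mm) or tipped over (more than 0.6 rad) (height (world z) of any of block1, block2, block3 above 0.012 m or angle between any of block1, block2, block3's own z axis and vertical above 0.6 rad).
It fails at once if a cell, the screwdriver, the jar or the tape is moved more than 10 mm, or a cell is tipped (distance of any of cell1, cell2, screwdriver, jar, tape from where it was at the start of the episode above 0.01 m or angle between any of cell1, cell2's own z axis and vertical above 0.3 rad).
It also fails if it takes over 67 s, if anything falls off the work surface, if the arm or the gripper's body presses on something with over 40 N, if the wrist force passes 120 N, or if a joint passes its speed limit or range.

## Robot

A 7-joint arm with a two-finger parallel gripper is mounted at the origin on the work surface. World frame = base frame: x ahead of the robot, y to its left, z up, the work surface at z = 0. Lengths are in m, angles in rad, forces in N, time in s.
With the tool pointing down it reaches from about 0.4 to 0.875 m from the base axis. Payload 19.3 kg.
Tool frame: the origin (TCP) lies at the very end of the fingers, on their centre line; the grasp point (between the pads) lies 19 mm behind it; z points along the fingers, y is the line along which they close (so a half turn about z gives the same grasp; the last joint's range is limited). The gripper opens to 85 mm and grips with 20 to 120 N. Pads are 22 mm wide; open, the fingers measure 114 mm over their backs; the gripper's body (76 mm by 85 mm) begins 54 mm behind the grasp point. The pads swing forward as they close: fully open they stand 13 mm farther back than shut.
Start: joints at [1.213, 0.521, -0.036, 1.599, 0.021, 1.021, -0.113], TCP at [0.177, -0.599, 0.231] pointing down, gripper open.
Joint ranges: [-2.91, 2.91], [-0.3, 2.13], [-1.5, 1.42], [0.17, 2.43], [-1.26, 4.41], [0.16, 1.93], [-2.52, 2.52]. Speed limits (rad/s): [1.89, 1.89, 2.39, 2.39, 3.01, 3.01, 3.01].

## Interface

Orientations are given as [roll, pitch, yaw] about the fixed x, y, z axes, in that order (R = Rz(yaw) Ry(pitch) Rx(roll)).
In Python, from workcell import observe, grab_frame, job_done gives the robot as it stands.
- The arm moves only by the tool move_arm, never from a script. Its argument "plan" is a list that holds one entry, the list of rows, each a list of 7 numbers: the shift along the tool's x, y, z each as a share of 0.02 m, from -1 to 1, then the turn, a rotation vector about the tool's x, y, z each as a share of 6 degrees, from -1 to 1, then the opening, from -1 (shut) to 1 (fully open). A call has exactly 10 rows; each row shifts and turns the commanded pose from where the row before left it, along the tool's axes as they then stand; what a row does not reach is not made up. A row lasts 1/10 s, in which the tool goes at most 50 mm and 8.59 degrees, less where a joint would pass 70% of its speed; a pose out of reach is approached as far as the arm can. A call with a number of a shift or a turn outside -1 to 1 is refused whole. A call with a gripper value outside its range is refused whole. The fingers move at their own pace and stop on an object; "grip_force" is the grip in N (left out, the last holds). Time passes only in rows, so rows that do not move let the fingers close, or fill a call up. It gives the time, the measured TCP pose, the force, the opening and the grip force at its end, in the units of the state.
- observe(): the state, without advancing time (a new reading comes with each control period).
- grab_frame(name): name is "scene" or "side" or "wrist"; returns a dict with "color" (480x640x3 uint8, red, green, blue), "intrinsics" (3x3 intrinsics, pixels), "k1" (the pictures are not rectified: a ray, as slopes to the right and down, at radius r is drawn at 1 + k1 r^2 times it, then the intrinsics apply), "position" and "orientation" of the camera in the world; the wrist camera has in their place "tool_from_camera" (4x4, takes a point from camera to tool coordinates, whose origin is the TCP and whose axes are the flange's). Camera axes: x right, y down, z forward; pixel columns grow to the right and rows downward; lengths in m; the calibration is good to about 2 mm. A picture is of the moment at which its call begins: read the wrist's pose just before it. There is no depth.
- job_done(): hands the job in; it is judged then, once.
The state is a dict: "clock": time; "qpos": joint angles; "qd": joint speeds; "joint_efforts": joint torques, N m; "position": TCP position; "tool_rot": TCP orientation; "force": force on the tool from outside, world axes, zero at the start; "moment": the same for the moment, N m; "grip_width": finger opening in m; "finger_force": force on a finger pad.
Only numpy, scipy, OpenCV 4.12 (cv2) and the standard library are available. Lean on these libraries where they do the work, as an engineer would, in place of code of your own. Each camera call takes 0.05 s, during which the arm holds its last target. There are 200 camera calls.

## Working session

There is one attempt and no reset: what is moved stays moved. The work goes in short steps, Python scripts to look and compute and a tool call to move; the robot and the scene stay as the last step left them, time stands still between calls to the robot, and variables do not carry over. Pictures are saved under pics/ and viewed, at most 10 in all, crops included, and the job is handed in when it is done.

Besides the shell and the picture viewer there is one more tool, called after "Call:" as a command line: name --argument value ..., lists and objects as JSON in quotes. move_arm: Moves the arm, as the interface text tells. Shift numbers are shares of 0.02 m and turn numbers shares of 6 degrees, none past 1 either way. Its arguments: {"type":"object","properties":{"plan":{"type":"array"},"grip_force":{"type":"number"}},"required":["plan"]}

```bash
mkdir -p pics
python3 - <<'E'
from workcell import *
import cv2,pickle
s=observe();print({k:s[k] for k in('clock','position','tool_rot','grip_width')})
F={}
for n in('scene','side'):
    f=grab_frame(n);F[n]=f
    cv2.imwrite(f'pics/{n}0.png',f['color'][:,:,::-1]);print(n,f['position'],f['orientation'],f['intrinsics'],f['k1'])
pickle.dump(F,open('f0.pkl','wb'))
E
```

```text
{'clock': 0.0, 'position': array([ 0.17727318, -0.59899824,  0.23073145]), 'tool_rot': array([-3.14048698e+00,  1.11950587e-04,  2.87822492e-01]), 'grip_width': 0.08555107322675132}
scene [0.87481194 0.56048479 0.77934363] [-2.43071180e+00 -1.08026081e-03  2.61864560e+00] [[468.93450176   0.         320.51031562]
 [  0.         468.93450176 234.9733018 ]
 [  0.           0.           1.        ]] -0.11283745866016727
side [ 0.38710007 -0.6614915   0.71754578] [-2.33830288  0.00301877 -0.2581644 ] [[459.45020425   0.         321.02245616]
 [  0.         459.45020425 240.29421198]
 [  0.           0.           1.        ]] 0.0355644490220954
```

View pics/scene0.png

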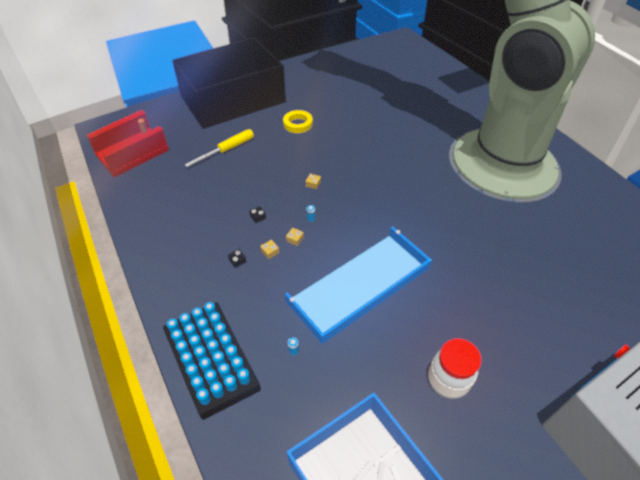

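View pics/side0.png

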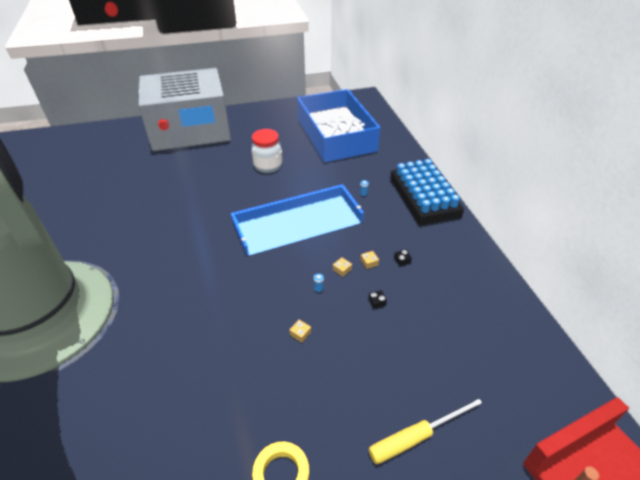

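The scene view shows brass blocks at about (313,181), (295,236) and (270,248), cell1 at (311,212), cell2 at (293,345), black look-alikes at (258,214) and (237,257), and the corral around (360,283). The side view agrees. Next I'll enlarge crops of both.

Run:
```python
import cv2
a=cv2.imread('pics/scene0.png')[160:360,220:440];b=cv2.imread('pics/side0.png')[175:350,225:425]
cv2.imwrite('pics/sc.png',cv2.resize(a,(660,600),interpolation=cv2.INTER_CUBIC))
cv2.imwrite('pics/sd.png',cv2.resize(b,(600,525),interpolation=cv2.INTER_CUBIC))
```

```text
(no output)
```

View pics/sc.png

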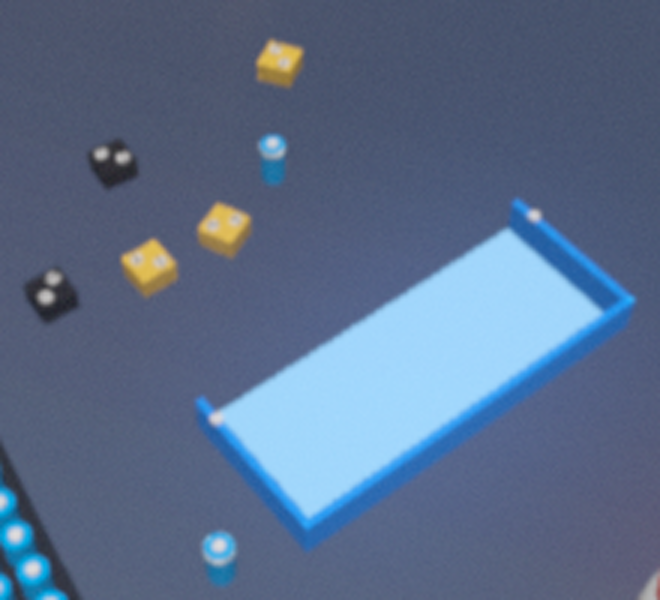

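View pics/sd.png

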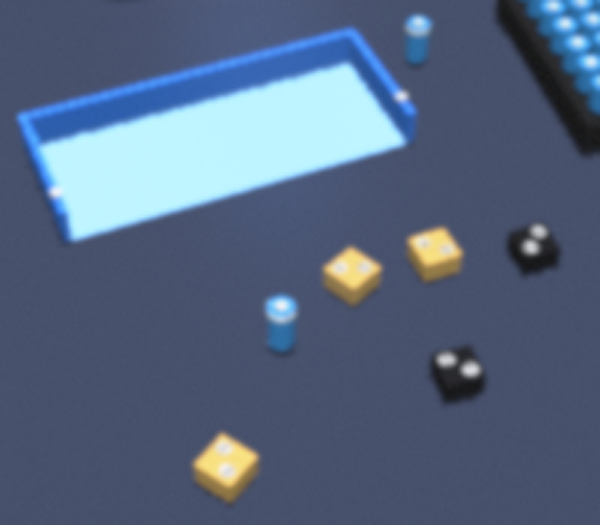

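Crop positions, at 3x scale:

| Item | Scene crop | Side crop |
|---|---|---|
| Block A | (280,56) | (226,461) |
| Block B | (224,222) | (352,268) |
| Block C | (149,262) | (434,243) |
| cell1 top | (272,145) | (281,305) |
| cell2 top | (219,546) | (418,23) |

The corral's corners are also clear in both.

```bash
cat > geo.py <<'E'
import numpy as np,pickle
from scipy.spatial.transform import Rotation as R
from scipy.optimize import least_squares
F=pickle.load(open('f0.pkl','rb'))
def proj(n,P):
    f=F[n];q=R.from_euler('xyz',f['orientation']).inv().apply(np.atleast_2d(P)-f['position'])
    s=q[:,:2]/q[:,2:];s=s*(1+f['k1']*(s**2).sum(1,keepdims=True));K=f['intrinsics']
    return s*[K[0,0],K[1,1]]+K[:2,2]
O={'scene':(220,160),'side':(225,175)}
def crop(n,u): return np.array(O[n])+(np.array(u)+.5)/3-.5
def solve(z,**uv):
    r=least_squares(lambda p:np.concatenate([(proj(n,[*p,z])-crop(n,u)).ravel() for n,u in uv.items()]),[.5,0]);return r.x,r.fun
E
python3 - <<'E'
from geo import *
C=[('scene',(-.141,.116,.03),(634,299)),('scene',(.141,.116,.03),(306,527)),('scene',(-.141,0,.03),(514,200)),('scene',(.141,0,.03),(198,400)),
('side',(-.141,.116,.03),(18,117)),('side',(.141,.116,.03),(353,28)),('side',(-.135,0,0),(73,241)),('side',(.135,0,0),(408,145))]
def T(p,l): return R.from_euler('z',p[2]).apply(l)+[p[0],p[1],0]
best=min((least_squares(lambda p:np.concatenate([(proj(n,T(p,l))-crop(n,u)).ravel() for n,l,u in C]),[.5,0,a]) for a in(-2,-1,0,1,2)),key=lambda r:r.cost)
p=best.x;print('corral',p,best.fun.round(1))
for k,z,a,b in [('A',.019,(280,56),(226,461)),('B',.019,(224,222),(352,268)),('C',.019,(149,262),(434,243)),('cell1',.035,(272,145),(281,305)),('cell2',.035,(219,546),(418,23)),('bk1',.019,(112,157),(458,364)),('bk2',.019,(50,288),(534,240))]:
    x,f=solve(z,scene=a,side=b)
    print(k,x.round(4),f.round(1),'in corral',R.from_euler('z',-p[2]).apply([*(x-p[:2]),0]).round(4))
E
```

```text
corral [0.54519858 0.07406846 0.14027745] [-0.2 -0.5  0.   0.3  0.5 -1.  -1.4 -0.1 -0.2 -0.7 -0.2 -0.2 -0.1 -0.4
 -0.5 -0.6]
A [ 0.4734 -0.1733] [-0.6 -0.8 -0.4 -0.6] in corral [-0.1057 -0.2349  0.    ]
B [ 0.5939 -0.0391] [-0.3 -0.5 -0.2 -0.6] in corral [ 0.0324 -0.1189  0.    ]
C [ 0.6567 -0.0317] [-0.2 -0.2 -0.1 -0.3] in corral [ 0.0956 -0.1204  0.    ]
cell1 [ 0.5343 -0.0743] [-0.2 -0.2 -0.1 -0.2] in corral [-0.0315 -0.1454  0.    ]
cell2 [0.7204 0.1956] [-0.1 -0.2 -0.1 -0.4] in corral [0.1904 0.0958 0.    ]
bk1 [ 0.6361 -0.1384] [-0.3 -0.7 -0.1 -0.6] in corral [ 0.0603 -0.2231  0.    ]
bk2 [ 0.7261 -0.046 ] [-0.3 -0.6 -0.2 -0.7] in corral [ 0.1624 -0.1442  0.    ]
```

Call:
move_arm --plan '[[[0,0,0,0,0,-1,-1],[0,0,0,0,0,-1,-1],[0,0,0,0,0,-1,-1],[0,0,0,0,0,-1,-1],[0,0,0,0,0,-1,-1],[0,0,0,0,0,-1,-1],[0,0,0,0,0,-1,-1],[0,0,0,0,0,-1,-1],[0,0,0,0,0,-1,-1],[0,0,0,0,0,-1,-1]]]'

```text
clock: 1.1
position: [0.1772, -0.5991, 0.2309]
tool_rot: [-3.141, -0.001, 1.339]
force: [-0.6, 0.7, -0.5]
grip_width: -0.0001
finger_force: 0.0
```

Call:
move_arm --plan '[[[0,0,0,0,0,-0.9,-1],[0,0,0,0,0,-0.9,-1],[0,0,0,0,0,-0.9,-1],[0,0,0,0,0,-0.89,-1],[0,1,0,0,0,0,-1],[0,1,0,0,0,0,-1],[0,1,0,0,0,0,-1],[0,1,0,0,0,0,-1],[0,1,0,0,0,0,-1],[0,1,0,0,0,0,-1]]]'

```text
clock: 2.1
position: [0.2968, -0.5822, 0.2309]
tool_rot: [-3.141, -0.001, 1.711]
force: [-0.1, -0.4, 0.6]
grip_width: 0.0002
finger_force: 0.0
```

```bash
cat > st.py <<'E'
from geo import *
from workcell import observe
s=observe();p=s['position']-[.5452,.0741,0]
print('t',s['clock'],'corral',R.from_euler('z',-.1403).apply(p).round(4),'rot',s['tool_rot'].round(4),'F',np.round(s['force'],1),'w',s['grip_width'],'q',np.round(s['qpos'],2))
E
python3 - <<'E'
import st
from geo import *
for k,u in (('tape',(298,122)),('drv',(250,134)),('tip',(188,165))):
    x=least_squares(lambda p:(proj('scene',[*p,.012])-u).ravel(),[.5,-.3]).x
    print(k,x,R.from_euler('z',-.1403).apply([x[0]-.5452,x[1]-.0741,0]).round(3))
E
```

```text
t 2.1 corral [-0.3377 -0.6151  0.2309] rot [-3.1413e+00 -7.0000e-04  1.7108e+00] F [-0.1 -0.4  0.6] w 0.0001865877606417527 q [ 1.25  0.59 -0.38  1.5   0.24  1.09  0.96]
tape [ 0.39309683 -0.39733717] [-0.217 -0.446  0.   ]
drv [ 0.52957256 -0.41454863] [-0.084 -0.482  0.   ]
tip [ 0.71669013 -0.37824878] [ 0.107 -0.472  0.   ]
```

Call:
move_arm --plan '[[[1,1,0,0,0,0,-1],[1,1,0,0,0,0,-1],[1,1,0,0,0,0,-1],[1,1,0,0,0,0,-1],[1,1,0,0,0,0,-1],[1,1,0,0,0,0,-1],[1,1,0,0,0,0,-1],[1,1,0,0,0,0,-1],[1,1,0,0,0,0,-1],[1,1,0,0,0,0,-1]]]'

```text
clock: 3.1
position: [0.4667, -0.3555, 0.2311]
tool_rot: [-3.141, -0.0, 1.711]
force: [0.6, 0.3, -0.2]
grip_width: 0.0001
finger_force: 0.0
```

Call:
move_arm --plan '[[[0.8,0.2,0.8,0,0,0,-1],[0.8,0.2,0.8,0,0,0,-1],[0.8,0.2,0.8,0,0,0,-1],[0.8,0.2,0.8,0,0,0,-1],[0.8,0.2,0.8,0,0,0,-1],[0.8,0.2,0.8,0,0,0,-1],[0.8,0.2,0.8,0,0,0,-1],[0.8,0.2,0.8,0,0,0,-1],[0,0,0.8,0,0,0,-1],[0,0,0,0,0,0,-1]]]'

```text
clock: 4.1
position: [0.4792, -0.2245, 0.0857]
tool_rot: [-3.139, -0.002, 1.712]
force: [-0.8, -0.4, -0.3]
grip_width: -0.0
finger_force: 0.0
```

```bash
python3 st.py
```

```text
t 4.1 corral [-0.1071 -0.2865  0.0857] rot [-3.1390e+00 -1.7000e-03  1.7119e+00] F [-0.8 -0.4 -0.3] w -3.576043193605301e-05 q [ 0.61  0.61 -0.39  1.95  0.36  0.66  0.14]
```

Call:
move_arm --plan '[[[0,0.05,0.9,0,0,0,-1],[0,0,0.9,0,0,0,-1],[0,0,0.9,0,0,0,-1],[0,0,0.9,0,0,0,-1],[0,0,0.32,0,0,0,-1],[0,0,0,0,0,0,-1],[0.5,0,0,0,0,0,-1],[0.5,0,0,0,0,0,-1],[0.5,0,0,0,0,0,-1],[0.5,0,0,0,0,0,-1]]]'

```text
clock: 5.1
position: [0.4756, -0.1846, 0.0094]
tool_rot: [3.141, 0.0, 1.711]
force: [-0.8, -2.1, 1.5]
grip_width: 0.0001
finger_force: 0.7
```

Call:
move_arm --plan '[[[0.5,0,0,0,0,0,-1],[0.5,0,0,0,0,0,-1],[0.5,0,0,0,0,0,-1],[0.5,0,0,0,0,0,-1],[0.5,0,0,0,0,0,-1],[0.5,0,0,0,0,0,-1],[0.5,0,0,0,0,0,-1],[0.5,0,0,0,0,0,-1],[0.5,0,0,0,0,0,-1],[0.5,0,0,0,0,0,-1]]]'

```text
clock: 6.1
position: [0.4614, -0.0857, 0.0089]
tool_rot: [3.142, -0.0, 1.711]
force: [-1.0, -0.1, -1.1]
grip_width: 0.0001
finger_force: 0.2
```

Run:
```python
import st,cv2
from workcell import grab_frame
a=grab_frame('scene')['color'][:,:,::-1][160:360,220:440];b=grab_frame('side')['color'][:,:,::-1][175:350,225:425]
cv2.imwrite('pics/m1.png',cv2.hconcat([cv2.resize(a,(440,400),interpolation=2),cv2.resize(b,(360,400),interpolation=2)]))
```

```text
t 6.1 corral [-0.1053 -0.1465  0.0089] rot [ 3.1416 -0.      1.7109] F [-1.  -0.1 -1.1] w 0.00010601512538346913 q [ 0.25  0.68 -0.26  2.13  0.44  0.38 -0.22]
```

View pics/m1.png

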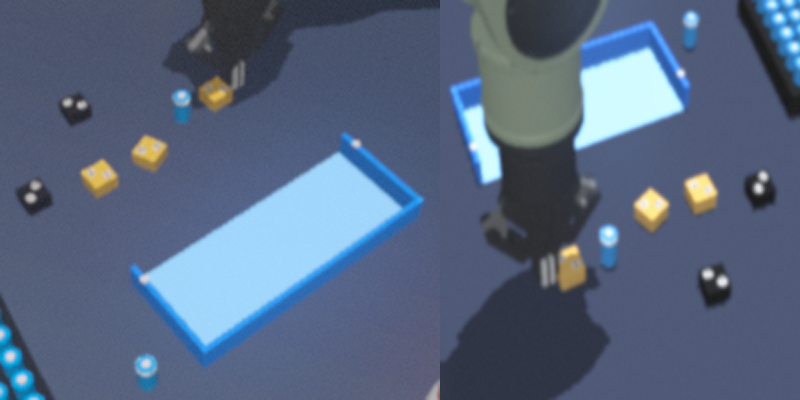

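The fingers push block A at about (215,94) in the left panel, and the block has slipped sideways towards cell1. I'll stop, measure, and correct.

Run:
```python
from geo import *
import cv2
from workcell import grab_frame
uv={'scene':(220+216/2,160+91/2),'side':(225+131/1.8,175+256/2.286)}
r=least_squares(lambda p:np.concatenate([(proj(n,[*p,.019])-u).ravel() for n,u in uv.items()]),[.5,0])
print(r.fun.round(1),R.from_euler('z',-.1403).apply([r.x[0]-.5452,r.x[1]-.0741,0]).round(4))
a=grab_frame('scene')['color'][:,:,::-1][175:245,290:360];b=grab_frame('side')['color'][:,:,::-1][265:315,270:320]
cv2.imwrite('pics/m2.png',cv2.hconcat([cv2.resize(a,(400,400),interpolation=2),cv2.resize(b,(400,400),interpolation=2)]))
# expected tcp pixels
t=R.from_euler('z',.1403).apply([-.1053,-.1465,0])+[.5452,.0741,.009]
q=proj('scene',t)[0];w=proj('side',t)[0]
print('tcp in m2',(q-[290,175])*400/70,(w-[270,265])*8+[400,0])
```

```text
[-1.  -0.2 -0.8 -0.6] [-0.0755 -0.1409  0.    ]
tcp in m2 [259.80510877 149.99429087] [511.89931576 250.08416131]
```

View pics/m2.png

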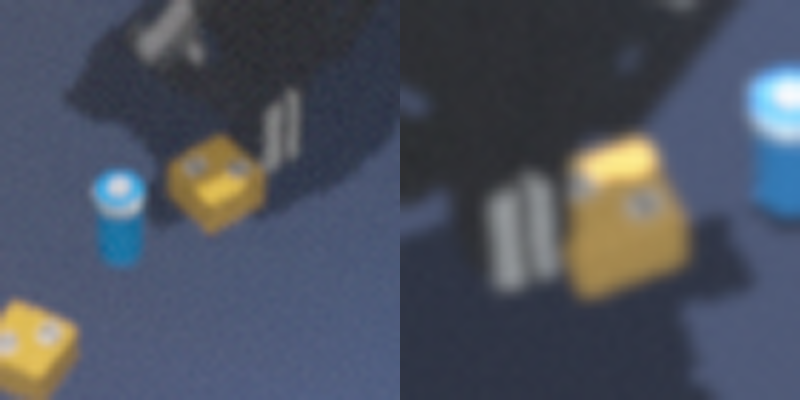

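```bash
cat >> geo.py <<'E'
def toC(x): return R.from_euler('z',-.1403).apply([x[0]-.5452,x[1]-.0741,0])
def block(n,uv,x0,L=.014,z=.018):
    """fit block pose in corral frame to top-face corners listed cyclically; uv full-image pixels"""
    uv=np.array(uv,float);best=None
    for y0 in np.arange(-np.pi,np.pi,np.pi/8):
      for sg in(1,-1):
        c=np.array([[L,L],[-L,L],[-L,-L],[L,-L]])[::sg][:len(uv)]
        def W(p): return R.from_euler('z',.1403).apply(R.from_euler('z',p[2]).apply(np.c_[c,0*c[:,0]])+[p[0],p[1],0])+[.5452,.0741,z]
        r=least_squares(lambda p:(proj(n,W(p))-uv).ravel(),[*x0,y0])
        if best is None or r.cost<best.cost:best=r
    p=best.x;print('block',p[:2].round(4),'yaw mod90',round((np.degrees(p[2])+45)%90-45,1),'res',np.abs(best.fun).max().round(2))
E
python3 - <<'E'
from geo import *
block('scene',np.array([(168,178),(221,135),(267,180)])*.175+[290,175],(-.075,-.14))
for u,x in (([(258,64),(272,40),(303,48),(290,74)],(-.1,-.23)),([(198,226),(217,204),(251,214),(231,244)],(.03,-.12)),([(122,264),(153,240),(177,266),(147,283)],(.095,-.12))):
    block('scene',crop('scene',u),x)
# side-view corners
block('side',crop('side',[(193,463),(226,433),(260,459),(227,487)]),(-.1,-.23))
block('side',crop('side',[(323,271),(352,247),(382,266),(352,288)]),(.03,-.12))
block('side',crop('side',[(407,237),(446,227),(462,253),(427,264)]),(.095,-.12))
E
```

```text
block [-0.0772 -0.1386] yaw mod90 4.4 res 1.02
block [-0.1061 -0.232 ] yaw mod90 30.4 res 0.67
block [ 0.032  -0.1181] yaw mod90 23.8 res 0.64
block [ 0.0955 -0.1192] yaw mod90 4.7 res 0.77
block [-0.1048 -0.2354] yaw mod90 25.5 res 0.36
block [ 0.0328 -0.1197] yaw mod90 23.2 res 0.91
block [ 0.0959 -0.1226] yaw mod90 -1.3 res 0.66
```

Call:
move_arm --plan '[[[-0.72,0,0,0,0,0,-1],[-0.72,0,0,0,0,0,-1],[-0.72,0,0,0,0,0,-1],[0,0.72,0,0,0,0,-1],[0,0.72,0,0,0,0,-1],[0,0,0,0,0,-1,-1],[0,0,0,0,0,-1,-1],[0,0,0,0,0,-1,-1],[0,0,0,0,0,-1,-1],[0,0,0,0,0,-1,-1]]]'

```text
clock: 7.3
position: [0.4961, -0.1261, 0.0089]
tool_rot: [-3.142, 0.0, 2.238]
force: [-0.2, 0.0, -0.4]
grip_width: -0.0
finger_force: 0.0
```

Call:
move_arm --plan '[[[0,0,0,0,0,-1,-1],[0,0,0,0,0,-1,-1],[0,0,0,0,0,-1,-1],[0,0,0,0,0,-1,-1],[0,0,0,0,0,-1,-1],[0,0,0,0,0,-1,-1],[0,0,0,0,0,-1,-1],[0,0,0,0,0,-1,-1],[0,0,0,0,0,-1,-1],[0,0,0,0,0,-1,-1]]]'

```text
clock: 8.3
position: [0.4961, -0.1261, 0.0088]
tool_rot: [-3.141, -0.0, -2.998]
force: [-0.0, 0.0, -0.4]
grip_width: 0.0001
finger_force: 0.0
```

```bash
python3 st.py
```

```text
t 8.3 corral [-0.0766 -0.1914  0.0088] rot [-3.1414 -0.     -2.9983] F [-0.   0.  -0.4] w 0.00014635652241733703 q [ 0.62  0.8  -0.67  2.01  0.84  0.64  1.1 ]
```

Call:
move_arm --plan '[[[0,0.5,0,0,0,0,-1],[0,0.5,0,0,0,0,-1],[0,0.4,0,0,0,0,-1],[0,0.4,0,0,0,0,-1],[0,0.4,0,0,0,0,-1],[0,0.4,0,0,0,0,-1],[0,0.4,0,0,0,0,-1],[0,0.4,0,0,0,0,-1],[0,0.4,0,0,0,0,-1],[0,0.4,0,0,0,0,-1]]]'

```text
clock: 9.3
position: [0.4843, -0.0415, 0.0089]
tool_rot: [3.142, -0.0, -3.002]
force: [0.4, -0.9, 0.7]
grip_width: 0.0002
finger_force: 0.3
```

```bash
cat > blobs.py <<'E'
import st,cv2,numpy as np
from geo import *
from workcell import grab_frame
f=grab_frame('scene')['color'];np.save('last.npy',f)
h=cv2.cvtColor(f,cv2.COLOR_RGB2HSV);m=cv2.inRange(h,(12,90,60),(30,255,255));m[:150]=0;m[:,:200]=0
n,l,s,c=cv2.connectedComponentsWithStats(m)
for i in range(1,n):
    if s[i,4]>40 and c[i][0]<460 and c[i][1]<330:
        x=least_squares(lambda p:(proj('scene',[*p,.012])-c[i]).ravel(),[.5,0]).x
        cs,_=cv2.findContours((l==i).astype('uint8'),0,1);print(c[i].round(1),s[i,4],'corral',toC(x).round(3)[:2])
E
python3 blobs.py
```

```text
t 9.3 corral [-0.0765 -0.1059  0.0089] rot [ 3.1415 -0.     -3.0016] F [ 0.4 -0.9  0.7] w 0.00022650811272449447 q [ 0.45  0.77 -0.66  2.07  0.86  0.59  0.89]
[345.3 223.6] 149 corral [-0.077 -0.077]
[294.2 236.4] 174 corral [ 0.034 -0.116]
[269.5 249.1] 178 corral [ 0.096 -0.12 ]
```

Call:
move_arm --plan '[[[0,0.4,0,0,0,0,-1],[0,0.4,0,0,0,0,-1],[0,0.4,0,0,0,0,-1],[0,0.4,0,0,0,0,-1],[0,0.4,0,0,0,0,-1],[0,0.4,0,0,0,0,-1],[0,0.4,0,0,0,0,-1],[0,0.4,0,0,0,0,-1],[0,0.4,0,0,0,0,-1],[0,0.4,0,0,0,0,-1]]]'

```text
clock: 10.35
position: [0.4731, 0.0377, 0.0089]
tool_rot: [3.142, -0.0, -3.001]
force: [0.7, -0.4, -0.1]
grip_width: 0.0001
finger_force: 0.5
```

```bash
python3 blobs.py
```

```text
t 10.35 corral [-0.0765 -0.0259  0.0089] rot [ 3.1415e+00 -1.0000e-04 -3.0015e+00] F [ 0.7 -0.4 -0.1] w 0.00010079987438406665 q [ 0.28  0.76 -0.65  2.1   0.87  0.58  0.7 ]
[294.1 236.4] 174 corral [ 0.034 -0.116]
[367.9 245.1] 58 corral [-0.075 -0.   ]
[269.5 249.1] 179 corral [ 0.096 -0.12 ]
```

Call:
move_arm --plan '[[[0,0.45,0,0,0,0,-1],[0,0.45,0,0,0,0,-1],[0,0.45,0,0,0,0,-1],[0,0.45,0,0,0,0,-1],[0,0.45,0,0,0,0,-1],[0,0.3,0,0,0,0,-1],[0,0.2,0,0,0,0,-1],[0,0,0,0,0,0,-1],[0,-0.7,0,0,0,0,-1],[0,-0.9,-0.5,0,0,0,-1]]]'

```text
clock: 11.4
position: [0.4695, 0.059, 0.0183]
tool_rot: [3.142, -0.001, -3.0]
force: [-0.2, -0.7, 0.5]
grip_width: -0.0001
finger_force: 0.0
```

```bash
python3 blobs.py
```

```text
t 11.4 corral [-0.077  -0.0043  0.0183] rot [ 3.1416e+00 -1.4000e-03 -3.0004e+00] F [-0.2 -0.7  0.5] w -0.00014197720210307437 q [ 0.25  0.74 -0.67  2.1   0.85  0.59  0.68]
[294.2 236.4] 172 corral [ 0.034 -0.116]
[269.4 249.1] 177 corral [ 0.096 -0.12 ]
[388.  261.5] 101 corral [-0.078  0.058]
```

Call:
move_arm --plan '[[[0,0,-1,0,0,0,-1],[0,0,-1,0,0,0,-1],[0,0,-1,0,0,0,-1],[0,0,-1,0,0,0,-1],[-0.9,-0.9,0,0,0,0,-1],[-0.9,-0.9,0,0,0,0,-1],[-0.9,-0.9,0,0,0,0,-1],[-0.9,-0.9,0,0,0,0,-1],[-0.9,-0.9,0,0,0,0,-1],[-0.9,-0.9,0,0,0,0,-1]]]'

```text
clock: 12.45
position: [0.5925, -0.0344, 0.0987]
tool_rot: [-3.141, -0.0, -3.003]
force: [-0.5, 0.2, 0.1]
grip_width: 0.0001
finger_force: 0.0
```

Call:
move_arm --plan '[[[-0.81,-0.81,0,0,0,0,-1],[-0.81,-0.81,0,0,0,0,-1],[-0.81,-0.81,0,0,0,0,-1],[-0.81,-0.81,0,0,0,0,-1],[0,0,0,0,0,0,-1],[0,0,0.8,0,0,0,-1],[0,0,0.8,0,0,0,-1],[0,0,0.8,0,0,0,-1],[0,0,0,0,0,0,-1],[0,0,0,0,0,0,-1]]]'

```text
clock: 13.45
position: [0.6649, -0.0868, 0.0504]
tool_rot: [3.141, -0.001, -3.001]
force: [-0.0, 0.1, 0.9]
grip_width: -0.0
finger_force: 0.0
```

```bash
python3 blobs.py
```

```text
t 13.45 corral [ 0.096  -0.1761  0.0504] rot [ 3.1411e+00 -8.0000e-04 -3.0010e+00] F [-0.   0.1  0.9] w -6.464930822467754e-07 q [ 0.48  0.91 -0.73  1.56  0.71  0.95  1.23]
[294.1 236.5] 170 corral [ 0.034 -0.116]
[269.4 249. ] 180 corral [ 0.096 -0.12 ]
[387.9 261.4] 96 corral [-0.079  0.058]
```

Call:
move_arm --plan '[[[0,0,0.7,0,0,0,-1],[0,0,0.7,0,0,0,-1],[0,0,0.7,0,0,0,-1],[0,0,0,0,0,0,-1],[0,0.4,0,0,0,0,-1],[0,0.4,0,0,0,0,-1],[0,0.4,0,0,0,0,-1],[0,0.4,0,0,0,0,-1],[0,0.4,0,0,0,0,-1],[0,0.4,0,0,0,0,-1]]]'

```text
clock: 14.5
position: [0.6587, -0.0392, 0.0093]
tool_rot: [-3.141, 0.0, -3.002]
force: [0.5, -2.9, 4.0]
grip_width: -0.0
finger_force: 1.9
```

Call:
move_arm --plan '[[[0,0.4,0,0,0,0,-1],[0,0.4,0,0,0,0,-1],[0,0.4,0,0,0,0,-1],[0,0.4,0,0,0,0,-1],[0,0.4,0,0,0,0,-1],[0,0,0,0,0,0,-1],[0,0,0,0,0,0,-1],[0,0,0,0,0,0,-1],[0,0,0,0,0,0,-1],[0,0,0,0,0,0,-1]]]'

```text
clock: 15.5
position: [0.6529, -0.0002, 0.0088]
tool_rot: [3.141, -0.0, -3.002]
force: [0.6, 0.0, 0.2]
grip_width: -0.0002
finger_force: 0.0
```

```bash
python3 blobs.py
```

```text
t 15.5 corral [ 0.0962 -0.0886  0.0088] rot [ 3.1415e+00 -2.0000e-04 -3.0018e+00] F [0.6 0.  0.2] w -0.0001506441534028392 q [ 0.34  0.95 -0.7   1.62  0.76  0.86  1.05]
[295.8 236. ] 129 corral [ 0.031 -0.115]
[388.1 261.3] 95 corral [-0.079  0.058]
[286.5 268.1] 170 corral [ 0.096 -0.057]
```

Call:
move_arm --plan '[[[0,0.4,0,0,0,0,-1],[0,0.4,0,0,0,0,-1],[0,0.4,0,0,0,0,-1],[0,0.4,0,0,0,0,-1],[0,0.4,0,0,0,0,-1],[0,0.4,0,0,0,0,-1],[0,0.4,0,0,0,0,-1],[0,0.4,0,0,0,0,-1],[0,0.4,0,0,0,0,-1],[0,0.3,0,0,0,0,-1]]]'

```text
clock: 16.55
position: [0.6419, 0.0781, 0.0089]
tool_rot: [3.141, 0.0, -3.001]
force: [-0.4, -0.7, 0.6]
grip_width: -0.0003
finger_force: 0.2
```

```bash
python3 blobs.py
```

```text
t 16.55 corral [ 0.0963 -0.0096  0.0089] rot [ 3.1414  0.     -3.0012] F [-0.4 -0.7  0.6] w -0.0002946026825442252 q [ 0.22  0.94 -0.69  1.64  0.76  0.85  0.92]
[388.1 261.4] 97 corral [-0.079  0.058]
[307.7 292.8] 98 corral [0.099 0.018]
```

Call:
move_arm --plan '[[[0,0.4,0,0,0,0,-1],[0,0.4,0,0,0,0,-1],[0,0.4,0,0,0,0,-1],[0,0.4,0,0,0,0,-1],[0,0.3,0,0,0,0,-1],[0,0.2,0,0,0,0,-1],[0,0,0,0,0,0,-1],[0,-0.8,0,0,0,0,-1],[0,-0.8,-0.5,0,0,0,-1],[0,-0.8,-1,0,0,0,-1]]]'

```text
clock: 17.6
position: [0.6423, 0.069, 0.0379]
tool_rot: [-3.141, -0.002, -3.002]
force: [0.4, -0.3, -0.1]
grip_width: -0.0003
finger_force: 0.0
```

```bash
python3 blobs.py
python3 - <<'E'
import numpy as np,cv2
f=np.load('last.npy')[:,:,::-1][160:360,220:440];cv2.imwrite('pics/m3.png',cv2.resize(f,(660,600),interpolation=2))
E
```

```text
t 17.6 corral [ 0.0954 -0.0186  0.0379] rot [-3.1411e+00 -2.4000e-03 -3.0023e+00] F [ 0.4 -0.3 -0.1] w -0.0003302425977164759 q [ 0.25  0.9  -0.72  1.64  0.72  0.89  0.96]
[388.1 261.5] 96 corral [-0.079  0.058]
[322.7 307.2] 134 corral [0.096 0.062]
```

View pics/m3.png

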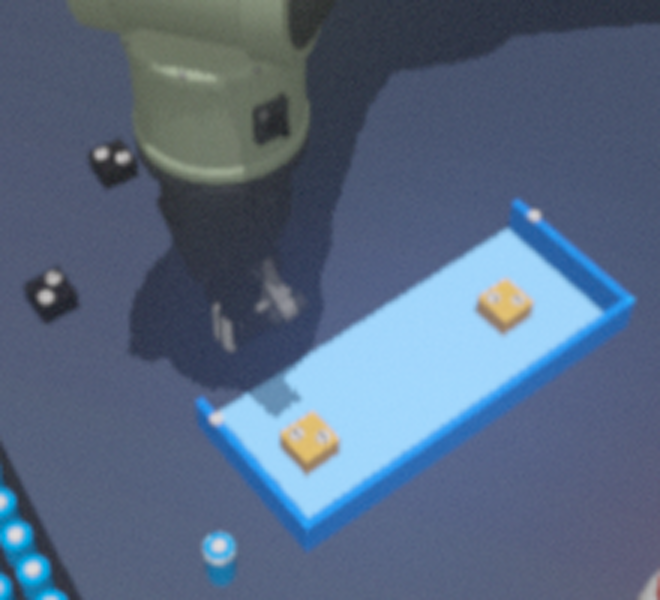

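Picture m3 shows block C inside at (310,440) and block A inside at (505,303), with both look-alikes and cell2 undisturbed. Next is block B, which is turned about 23°, so I'll square the pusher to its face.

Call:
move_arm --plan '[[[0,0,-1,0,0,0,-1],[0,0,-1,0,0,0,-1],[0,0,-1,0,0,0,-1],[0.33,-0.98,0,0,0,0,-1],[0.33,-0.98,0,0,0,0,-1],[0.33,-0.98,0,0,0,0,-1],[0.33,-0.98,0,0,0,0,-1],[0.33,-0.98,0,0,0,0,-1],[0.33,-0.98,0,0,0,0,-1],[0.33,-0.98,0,0,0,0,-1]]]'

```text
clock: 18.65
position: [0.6164, -0.0713, 0.1002]
tool_rot: [-3.141, 0.001, -3.001]
force: [1.0, -0.2, 0.6]
grip_width: 0.0002
finger_force: 0.0
```

Call:
move_arm --plan '[[[0,0,0,0,0,-1,-1],[0,0,0,0,0,-1,-1],[0,0,0,0,0,-1,-1],[0,0,0,0,0,-0.92,-1],[0,0,0.8,0,0,0,-1],[0,0,0.8,0,0,0,-1],[0,0,0.8,0,0,0,-1],[0,0,0,0,0,0,-1],[0,0,0,0,0,0,-1],[0,0,0,0,0,0,-1]]]'

```text
clock: 19.65
position: [0.6166, -0.0708, 0.0514]
tool_rot: [-3.141, 0.001, -2.591]
force: [-0.4, -0.4, -0.3]
grip_width: -0.0001
finger_force: 0.0
```

```bash
python3 blobs.py
```

```text
t 19.65 corral [ 0.0504 -0.1534  0.0514] rot [-3.1414e+00  5.0000e-04 -2.5911e+00] F [-0.4 -0.4 -0.3] w -6.037623466879036e-05 q [ 0.54  0.88 -0.82  1.7   0.79  0.92  1.51]
[294.1 236.5] 172 corral [ 0.035 -0.116]
[388.  261.4] 94 corral [-0.079  0.058]
[322.6 307.1] 128 corral [0.096 0.061]
```

Call:
move_arm --plan '[[[0.13,0,0.7,0,0,0,-1],[0,0,0.7,0,0,0,-1],[0,0,0.7,0,0,0,-1],[0,0,0,0,0,0,-1],[0,0.4,0,0,0,0,-1],[0,0.4,0,0,0,0,-1],[0,0.4,0,0,0,0,-1],[0,0.4,0,0,0,0,-1],[0,0.4,0,0,0,0.17,-1],[0,0.4,0,0,0,0.17,-1]]]'

```text
clock: 20.7
position: [0.5888, -0.0308, 0.0092]
tool_rot: [-3.141, 0.0, -2.627]
force: [-0.2, -1.1, 0.2]
grip_width: 0.0003
finger_force: 0.4
```

Call:
move_arm --plan '[[[0,0.4,0,0,0,0.17,-1],[0,0.4,0,0,0,0.17,-1],[0,0.4,0,0,0,0.17,-1],[0,0.4,0,0,0,0.17,-1],[0,0.4,0,0,0,0.17,-1],[0,0,0,0,0,0,-1],[0,0,0,0,0,0,-1],[0,0,0,0,0,0,-1],[0,0,0,0,0,0,-1],[0,0,0,0,0,0,-1]]]'

```text
clock: 21.7
position: [0.5707, 0.0038, 0.0089]
tool_rot: [3.142, -0.0, -2.716]
force: [0.6, -0.4, -0.7]
grip_width: -0.0
finger_force: 0.0
```

```bash
python3 blobs.py
```

```text
t 21.7 corral [ 0.0154 -0.0732  0.0089] rot [ 3.1416e+00 -1.0000e-04 -2.7159e+00] F [ 0.6 -0.4 -0.7] w -1.2484794184907692e-05 q [ 0.4   0.88 -0.75  1.85  0.85  0.77  1.17]
[323.7 252.4] 143 corral [ 0.011 -0.043]
[388.  261.4] 94 corral [-0.079  0.058]
[322.6 307.1] 130 corral [0.096 0.061]
```

Call:
move_arm --plan '[[[0,0.4,0,0,0,0.1,-1],[0,0.4,0,0,0,0.17,-1],[0,0.4,0,0,0,0.17,-1],[0,0.4,0,0,0,0.17,-1],[0,0.4,0,0,0,0.17,-1],[0,0.4,0,0,0,0.17,-1],[0,0.4,0,0,0,0.17,-1],[0,0.4,0,0,0,0.17,-1],[0,0.4,0,0,0,0.17,-1],[0,0.4,0,0,0,0.17,-1]]]'

```text
clock: 22.75
position: [0.5426, 0.0798, 0.0089]
tool_rot: [3.142, -0.0, -2.887]
force: [-0.5, -0.7, -0.0]
grip_width: 0.0001
finger_force: 0.3
```

```bash
python3 blobs.py
```

```text
t 22.75 corral [-0.0017  0.006   0.0089] rot [ 3.1415e+00 -1.0000e-04 -2.8873e+00] F [-0.5 -0.7 -0. ] w 6.675529144049773e-05 q [ 0.24  0.84 -0.71  1.91  0.84  0.71  0.85]
[387.9 261.6] 106 corral [-0.078  0.058]
[351.2 274.5] 60 corral [0.003 0.036]
[322.6 307.3] 137 corral [0.096 0.062]
```

Block B is inside, so I'll push it a little further, back off and rise clear.

Call:
move_arm --plan '[[[0,0.4,0,0,0,0.1,-1],[0,0.4,0,0,0,0.1,-1],[0,0.3,0,0,0,0,-1],[0,0.2,0,0,0,0,-1],[0,0,0,0,0,0,-1],[0,-0.8,0,0,0,0,-1],[0,-0.8,0,0,0,0,-1],[0,-0.8,-0.5,0,0,0,-1],[0,-0.8,-1,0,0,0,-1],[0,-0.8,-1,0,0,0,-1]]]'

```text
clock: 23.8
position: [0.5552, 0.0257, 0.0592]
tool_rot: [3.141, -0.001, -2.907]
force: [-0.2, -0.5, -0.5]
grip_width: 0.0003
finger_force: 0.0
```

Call:
move_arm --plan '[[[0,-0.8,-1,0,0,0,-1],[0,-0.8,-1,0,0,0,-1],[0,-0.8,-1,0,0,0,-1],[0,-0.8,-1,0,0,0,-1],[0,-0.8,-1,0,0,0,-1],[0,-0.8,-1,0,0,0,-1],[0,0,0,0,0,0,-1],[0,0,0,0,0,0,-1],[0,0,0,0,0,0,-1],[0,0,0,0,0,0,-1]]]'

```text
clock: 24.8
position: [0.5773, -0.0662, 0.1782]
tool_rot: [3.141, -0.001, -2.906]
force: [-0.2, 0.1, 0.0]
grip_width: -0.0
finger_force: 0.0
```

```bash
python3 blobs.py
python3 - <<'E'
import numpy as np,cv2
from workcell import grab_frame
f=np.load('last.npy')[:,:,::-1];b=grab_frame('side')['color'][:,:,::-1]
cv2.imwrite('pics/end.png',cv2.hconcat([f[80:400,140:500],b[120:440,200:520]]))
E
```

```text
t 24.8 corral [ 0.0121 -0.1434  0.1782] rot [ 3.1410e+00 -9.0000e-04 -2.9062e+00] F [-0.2  0.1  0. ] w -4.7839505910077706e-05 q [ 0.61  0.66 -0.88  1.74  0.58  1.03  1.32]
[388.1 261.5] 98 corral [-0.079  0.058]
[362.3 280. ] 96 corral [-0.006  0.06 ]
[322.7 307.1] 132 corral [0.096 0.061]
```

View pics/end.png

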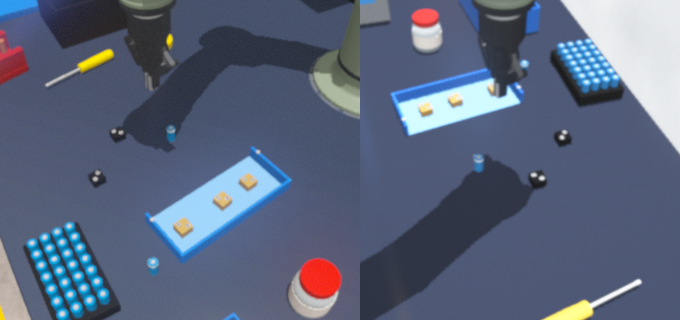

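All three blocks lie flat in the corral, at (183,227), (222,200) and (248,181) in the left panel. Both cells are standing, at (171,133) and (153,265).

```bash
python3 -c "from workcell import *;print(job_done())"
```

```text
the job is handed in; nothing more can be done
None
```

I swept all three brass blocks flat into the corral, about 60 mm past the mouth by the last camera check, with both cells standing and nothing else seen to move; the job is handed in at about 25 s, and the call returned no verdict.

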